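# Open the ball mill's guard and charge its bowl

## Task

Swing the ball mill's blue guard up and back until it stays open on its own, leaning on its stop. Then charge the grinding bowl with all seven white balls from the light-grey metal cup, and stand the empty cup upright on the bench again. Leave the guard open, since the sample goes in next, and do not disturb the jar, the tape or the pen.

Things in the scene. Friction and masses are not known exactly. Their poses are not given: they have to be found in the camera images.
- mill: Bench ball mill, does not move: white casing 200 mm wide (y), from x = -120 to +110 mm, dark deck 67 mm above the bench, black control strip in front; behind it a wire bail (to x = +166 mm, 119 mm high) on which the open guard leans. Origin on the bench under the bowl's axis; x to its back, y to its left, z up.
- guard (a joint): Angle of the mill's blue hinged hood guard: 0 shut over the bowl, growing as its front rises and swings back, 1.83 rad leaning back on its wire stop. 176 mm wide, 170 mm from hinge to front wall, clear window on top 132 mm above the bench, 0.35 kg. Free, lightly damped hinge, no spring: below its balance point (about 1.2 rad) it falls shut, past it it falls open.
- guard_hinge (a point): On the guard's hinge axis, in its middle: 88 mm behind the bowl's axis, 75 mm above the bench. The axis runs along the mill's y; frame as the mill's.
- guard_lip (a point): Middle of the underside of the black lifting lip on the guard's front (moves with it). The lip is 120 mm wide (y), 7 mm thick, and juts 35 mm from the front wall; this point is 18 mm ahead of that wall. Shut: 188 mm in front of the hinge axis, 120 mm above the bench, 56 mm of free height below it over the casing. An upward push of about 2 N there lifts the guard.
- bowl_floor (a point): Centre of the inner floor of the steel grinding bowl fixed on the mill's deck, 76 mm above the bench. Round, inside 86 mm across at the floor and 93 mm at the mouth, 42 mm deep. Frame as the mill's.
- bowl_mouth (a point): Centre of the bowl's mouth, level with its rim, 118 mm above the bench; the outside is 105 mm across.
- cup: Loose plain light-grey metal cup, slightly tapered, holding the seven grinding balls, open on top, 64 mm tall, outside 57 mm across at the foot and 68 mm at the rim, walls 2.5 mm, about 0.09 kg empty. Origin at the centre of its underside, z up through the mouth.
- cup_rim (a point): Centre of the cup's mouth, level with the rim.
- jar: Brown screw-lid jar, 60 mm across, 72 mm tall, a bystander; origin at the centre of its underside.
- tape: Roll of tan masking tape lying flat, 98 mm across, 25 mm high, a bystander; origin at the centre of its underside.
- felt_pen: White felt pen with a blue cap, 135 mm long, lying on the bench, a bystander; origin under its middle.
- ball_1_center (a point): Centre of grinding ball 1 of 7: white ceramic, 16 mm across, 13 g; at the start in the cup.
- ball_2_center (a point): Centre of grinding ball 2 of 7: white ceramic, 16 mm across, 13 g; at the start in the cup.
- ball_3_center (a point): Centre of grinding ball 3 of 7: white ceramic, 16 mm across, 13 g; at the start in the cup.
- ball_4_center (a point): Centre of grinding ball 4 of 7: white ceramic, 16 mm across, 13 g; at the start in the cup.
- ball_5_center (a point): Centre of grinding ball 5 of 7: white ceramic, 16 mm across, 13 g; at the start in the cup.
- ball_6_center (a point): Centre of grinding ball 6 of 7: white ceramic, 16 mm across, 13 g; at the start in the cup.
- ball_7_center (a point): Centre of grinding ball 7 of 7: white ceramic, 16 mm across, 13 g; at the start in the cup.

How it is judged:
On the way, in this order (a step that is already met when the one before it is completed fails the run):
1. the guard stands open past its balance point and the robot is off it (value of joint guard above 1.6 rad and contact force between each of the arm, the fingers and guard below 0.1 N), for 0.4 s.
2. all seven balls lie in the grinding bowl, with the guard still open (value of joint guard above 1.6 rad and horizontal distance between each of ball_1_center, ball_2_center, ball_3_center, ball_4_center, ball_5_center, ball_6_center, ball_7_center and bowl_floor below 0.047 m and z of ball_1_center in the frame of bowl_floor between 0 and 0.042 m and z of ball_2_center in the frame of bowl_floor between 0 and 0.042 m and z of ball_3_center in the frame of bowl_floor between 0 and 0.042 m and z of ball_4_center in the frame of bowl_floor between 0 and 0.042 m and z of ball_5_center in the frame of bowl_floor between 0 and 0.042 m and z of ball_6_center in the frame of bowl_floor between 0 and 0.042 m and z of ball_7_center in the frame of bowl_floor between 0 and 0.042 m), for 0.2 s.
At the end, for the whole second after the job is handed in: The guard stands open by itself at more than 1.6 rad and at rest; all seven ball centres are inside the grinding bowl (within 47 mm of its axis, below its rim); the cup stands upright (within 0.1 rad) and at rest on the bench itself (all of step 2 and velocity of joint guard between -0.1 and 0.1 rad/s and height (world z) of cup between -0.006 and 0.006 m and angle between cup's own z axis and vertical below 0.1 rad and linear speed of cup below 0.02 m/s); the robot touches nothing.
It fails at once if the jar is pushed more than 20 mm (distance of jar from where it was at the start of the episode above 0.02 m).
It fails at once if the tape roll is pushed more than 20 mm (distance of tape from where it was at the start of the episode above 0.02 m).
It fails at once if the felt pen is pushed more than 20 mm (distance of felt_pen from where it was at the start of the episode above 0.02 m).
It also fails if it takes over 69 s, if anything falls off the work surface, if the arm or the gripper's body presses on something with over 40 N, if the wrist force passes 120 N, or if a joint passes its speed limit or range.

## Robot

A 7-joint arm with a two-finger parallel gripper is mounted at the origin on a cart in front of the work surface, level with it; the furniture and walls round the work are solid. World frame = base frame: x ahead of the robot, y to its left, z up, the work surface at z = 0. Lengths are in m, angles in rad, forces in N, time in s.
With the tool pointing down it reaches from about 0.4 to 0.875 m from the base axis. Payload 19.3 kg.
Tool frame: the origin (TCP) lies midway between the tips of the shut fingers; the grasp point (between the pads) lies 19 mm behind it; z points along the fingers, y is the line along which they close (so a half turn about z gives the same grasp; the last joint's range is limited). The gripper opens to 85 mm and grips with 20 to 120 N. Pads are 22 mm wide; open, the fingers measure 114 mm over their backs; the gripper's body (76 mm by 85 mm) begins 54 mm behind the grasp point. The pads swing forward as they close: fully open they stand 13 mm farther back than shut.
Start: joints at [1.055, 0.521, -0.036, 1.599, 0.021, 1.021, -0.113], TCP at [0.269, -0.564, 0.231] pointing down, gripper open.
Joint ranges: [-2.91, 2.91], [-0.3, 2.13], [-1.5, 1.42], [0.17, 2.43], [-1.26, 4.41], [0.16, 1.93], [-2.52, 2.52]. Speed limits (rad/s): [1.89, 1.89, 2.39, 2.39, 3.01, 3.01, 3.01].

## Interface

Orientations are given as [roll, pitch, yaw] about the fixed x, y, z axes, in that order (R = Rz(yaw) Ry(pitch) Rx(roll)).
In Python, from workcell import bot gives the robot as it stands.
- The arm moves only by the tool nudge_tcp, called after "Emit:" as name(argument=value, ...), one argument or row to a line, values as JSON. Schema: {"type":"object","properties":{"rows":{"type":"array","items":{"type":"object","properties":{"finger_gap":{"type":"number"},"trans":{"type":"array","items":{"type":"number"},"minItems":3,"maxItems":3},"rotvec":{"type":"array","items":{"type":"number"},"minItems":3,"maxItems":3}},"additionalProperties":false,"required":["finger_gap"]},"minItems":1,"maxItems":5},"force":{"type":"number"},"only":{"type":"string"},"quiet":{"type":"boolean"},"lines":{"type":"string"}},"required":["rows"],"additionalProperties":false}. rows is a list of rows, 1 to 5 of them, each an object with the fields finger_gap (the finger opening in m), trans (a list: dx, dy, dz in m), rotvec (a list: a rotation vector rx, ry, rz in rad); a field left out counts as zero (the opening has to be given); each row is the pose to reach, as a shift and turn from the pose commanded when the call began, along the tool's axes at that moment; what a row does not reach only later rows make up. A row lasts 1/8 s, in which the tool goes at most 0.0625 m and 0.188 rad, less where a joint would pass 70% of its speed; a pose out of reach is approached as far as the arm can. The fingers move at their own pace and stop on an object; force is the grip in N (left out, the last holds). Time passes only in rows, so rows that do not move let the fingers close. The tool returns the time, the measured TCP pose, the force, the opening and the grip force at its end. only (a regular expression) keeps the lines of the reply that match it, lines (a string "A,B") keeps lines A to B, and quiet returns only ok. Input that does not fit is refused with a message, and nothing moves.
- bot.observe(): the state, without advancing time (a new reading comes with each control period).
- bot.grab_frame(name): name is "scene" or "top" or "wrist"; returns the picture (480x640x3 uint8, blue, green, red); there is no depth.
- bot.calibration(name): a dict with "vfov" (degrees; the focal length in pixels is half the picture's height over the tangent of half this angle, whatever the lens; pixels are square), "cx", "cy" (the principal point, pixels), "dist_coeffs" ([k1, k2, p1, p2, k3] as OpenCV has them; the pictures are not rectified), "eye" and "attitude" of the camera in the world. Camera axes: x right, y down, z forward; pixel columns grow to the right and rows downward; lengths in m; the calibration is good to about 2 mm. A picture is of the moment at which its call begins: read the wrist's pose just before it. calibration takes no time and is no camera call; for the wrist camera it gives the pose at the moment of the call.
- bot.job_done(): hands the job in; it is judged then, once.
The state is a dict: "clock": time; "qpos": joint angles; "qd": joint speeds; "joint_efforts": joint torques, N m; "position": TCP position; "tool_rot": TCP orientation; "force": force on the tool from outside, world axes, zero at the start; "moment": the same for the moment, N m; "grip_width": finger opening in m; "finger_force": force on a finger pad.
Only numpy, scipy, OpenCV 4.12 (cv2) and the standard library are available. Lean on these libraries where they do the work, as an engineer would, in place of code of your own. Each camera call takes 0.05 s, during which the arm holds its last target. There are 200 camera calls.

## Working session

There is one attempt and no reset: what is moved stays moved. The work goes in short steps, Python scripts to look and compute and a tool call to move; the robot and the scene stay as the last step left them, time stands still between calls to the robot, and variables do not carry over. Pictures are saved under pics/ and viewed, at most 11 in all, crops included, and the job is handed in when it is done.

```bash
ls; mkdir -p pics; python3 - <<'E'
from workcell import bot
import cv2
for n in("scene","top"):
    cv2.imwrite(f"pics/{n}0.png",bot.grab_frame(n)); print(bot.calibration(n))
print(bot.observe())
E
```

```text
pics
workcell.py
{'vfov': 44.23763084473124, 'cx': 317.1770404896011, 'cy': 239.7062418365019, 'dist_coeffs': array([-0.16054505,  0.        ,  0.        ,  0.        ,  0.        ]), 'eye': array([-0.01949906,  0.84778813,  0.60224171]), 'attitude': array([-2.00148355, -0.0213268 , -2.52409478])}
{'vfov': 47.310554571999184, 'cx': 327.7837541152274, 'cy': 236.75885081001726, 'dist_coeffs': array([-0.06228041,  0.        ,  0.        ,  0.        ,  0.        ]), 'eye': array([ 0.4618445 , -0.01467303,  1.08486765]), 'attitude': array([-2.99541254, -0.00936887, -1.5459903 ])}
{'clock': 0.1, 'qpos': array([ 1.05476167,  0.52195562, -0.03633341,  1.59998469,  0.02120268,
        1.02110823, -0.11277008]), 'qd': array([ 1.27611030e-03, -1.03792317e-03, -3.92484131e-04, -3.24927423e-03,
       -7.91113530e-04,  7.48388248e-05,  6.92963248e-04]), 'joint_efforts': array([ 2.50128869e-03, -9.28496075e+01,  1.98353738e+00, -3.70537090e+01,
        1.80672412e-02,  5.22325587e-03,  1.43782859e-04]), 'position': array([ 0.26933642, -0.56362758,  0.2307704 ]), 'tool_rot': array([-3.14052454e+00,  7.57220025e-05,  4.45860831e-01]), 'force': array([-0.45286189, -0.64411593, -0.15466686]), 'moment': array([-0.07546478, -0.00853717, -0.01664553]), 'finger_force': 0.0, 'grip_width': 0.08557094181633142}
```

View pics/top0.png

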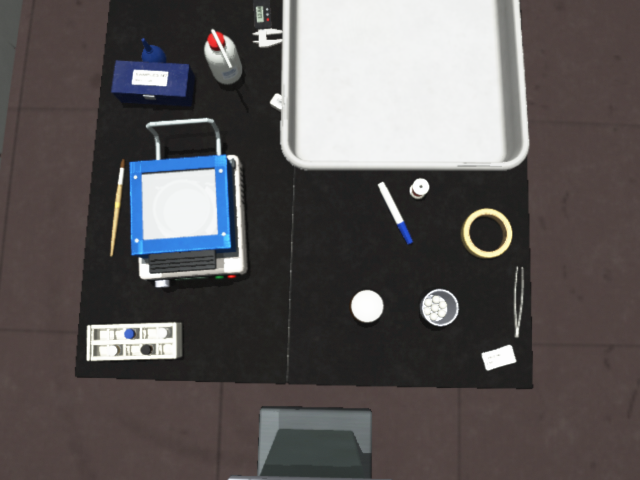

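View pics/scene0.png

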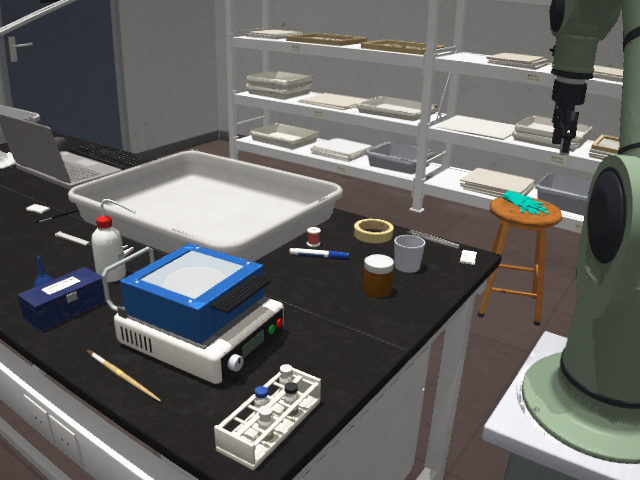

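The top view shows the mill at about (185,210), slightly rotated. The jar is at (367,306), the cup at (439,308), the tape at (487,233) and the pen at (395,213). Next I'll take enlarged crops.

```bash
python3 - <<'E'
import cv2,numpy as np
t=cv2.imread("pics/top0.png");s=cv2.imread("pics/scene0.png")
a=cv2.resize(t[110:300,110:260],None,fx=3,fy=3,interpolation=2)
b=cv2.resize(t[280:340,410:470],None,fx=5,fy=5,interpolation=2)[:, :300]
c=cv2.resize(s[225:285,380:440],None,fx=4.5,fy=4.5,interpolation=2)
o=np.zeros((600,800,3),np.uint8);o[:570,:450]=a;o[:300,460:760]=b;o[310:580,460:730]=c
cv2.imwrite("pics/crop1.png",o)
E
cat > h.py <<'E'
from workcell import bot
import numpy as np,cv2
from scipy.spatial.transform import Rotation as R
def cam(n):
    c=bot.calibration(n); f=240/np.tan(np.radians(c["vfov"]/2))
    return np.array([[f,0,c["cx"]],[0,f,c["cy"]],[0,0,1]]),c["dist_coeffs"],np.array(c["eye"]),R.from_euler("xyz",c["attitude"]).as_matrix()
def px(n,u,v,z):
    K,d,e,A=cam(n); p=cv2.undistortPoints(np.array([[[u,v]]],float),K,d)[0,0]
    r=A@np.array([p[0],p[1],1]); return e+r*(z-e[2])/r[2]
def proj(n,P):
    K,d,e,A=cam(n); P=np.atleast_2d(P)
    return cv2.projectPoints((P-e)@A,np.zeros(3),np.zeros(3),K,d)[0][:,0]
def st():
    s=bot.observe(); return np.array(s["position"]),R.from_euler("xyz",s["tool_rot"]).as_matrix(),s
E
python3 -c "
from h import *
print(px('top',185,205,.132),px('top',439,308,.064),px('top',367,306,.072))"
```

```text
[0.65269422 0.23490471 0.132     ] [ 0.48399033 -0.23042481  0.064     ] [ 0.48444652 -0.09571454  0.072     ]
```

View pics/crop1.png

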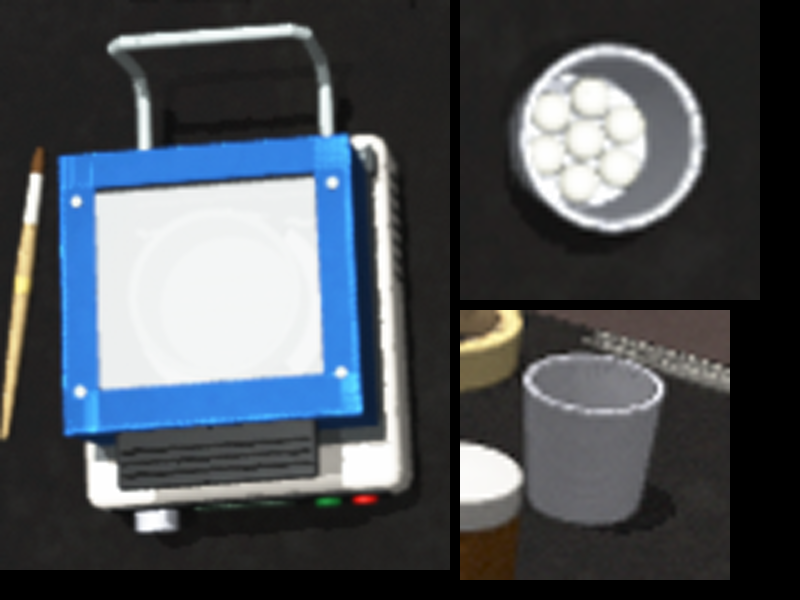

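The crops show the guard top corners at crop pixels (67,435), (362,412), (348,137) and (58,155). The lip tips are at (120,490) and (315,478). The cup rim is centred at about (440.6,307.4) in full-picture pixels.

```bash
python3 - <<'E'
from h import *
from scipy.optimize import least_squares
M=np.array([[-.082,.088,.132],[-.082,-.088,.132],[-.117,.06,.127],[-.117,-.06,.127]])
U=np.array([[67,435],[362,412],[120,490],[315,478]])/3+110
K,d,e,A=cam('top')
def pts(q,M): return M@R.from_euler('z',q[2]).as_matrix().T+[q[0],q[1],0]
f=lambda q:(cv2.projectPoints((pts(q,M)-e)@A,np.zeros(3),np.zeros(3),K,d)[0][:,0]-U).ravel()
r=least_squares(f,[.65,.23,0]);print(r.x,r.fun.round(1))
T=np.array([[.088,.088,.132],[.088,-.088,.132],[.166,0,.119],[-.12,-.1,.05],[-.12,.1,.05]])
print('pred crop px',((proj('top',pts(r.x,T))-110)*3).round())
print('lip,mouth,hinge',pts(r.x,np.array([[-.1,0,.12],[0,0,.118],[.088,0,.075]])))
print('cup',px('top',440.6,307.4,.064))
# scene check: cup rim ellipse centre crop(594,383)
print(px('scene',380+(594-460)/4.5,225+(384-310)/4.5,.064))
print('mill scene px',proj('scene',pts(r.x,np.array([[-.117,-.06,.127],[-.117,.06,.127]]))))
for n,u,v,z in(('pen',381,183,0.01),('pen2',410,243,0.01),('tape',487,233,.025)):print(n,px('top',u,v,z))
E
```

```text
[0.65158056 0.24445837 0.0981037 ] [-0.8 -0.3  0.4  0.3 -1.3  0.4  1.6 -0.4]
pred crop px [[ 59. 154.]
 [350. 133.]
 [206.  28.]
 [407. 488.]
 [ 92. 510.]]
lip,mouth,hinge [[0.55206139 0.23466373 0.12      ]
 [0.65158056 0.24445837 0.118     ]
 [0.73915742 0.25307766 0.075     ]]
cup [ 0.48516384 -0.23342084  0.064     ]
[ 0.4839123  -0.23223399  0.064     ]
mill scene px [[271.67803961 278.5351084 ]
 [228.11389909 310.1645824 ]]
pen [ 0.73265094 -0.12537207  0.01      ]
pen2 [ 0.61205898 -0.18430453  0.01      ]
tape [ 0.63381557 -0.33462927  0.025     ]
```

The mill is at (0.652, 0.244) with yaw 0.098, and the cup is at (0.485, -0.233). The plan is to bring the closed fingers in sideways under the lip, pointing along the mill's +y, and push the guard round its arc without rotating the tool.

```bash
cat >> h.py <<'E'
YAW=.098; MO=np.array([.6516,.2445,0]); RM=R.from_euler('z',YAW).as_matrix()
def mill(p): return MO+RM@np.array(p,float)
def ori(zt,xt):  # tool axes from z dir and approx x dir (world)
    z=np.array(zt,float);z/=np.linalg.norm(z);x=np.array(xt,float);x-=z*(x@z);x/=np.linalg.norm(x)
    return np.column_stack([x,np.cross(z,x),z])
def go(P,O=None):
    p,T,s=st(); O=T if O is None else O
    d=T.T@(np.array(P)-p); w=R.from_matrix(T.T@O).as_rotvec()
    print('d',d.round(3),'w',w.round(3),'len',round(np.linalg.norm(d),3),round(np.linalg.norm(w),2))
SIDE=ori(RM@[0,np.cos(.35),-np.sin(.35)],RM@[1,0,0])
E
```

Emit:
nudge_tcp(
  rows=[
    {"finger_gap":0,"trans":[0.045,-0.037,-0.012]},
    {"finger_gap":0,"trans":[0.09,-0.074,-0.024]},
    {"finger_gap":0,"trans":[0.135,-0.111,-0.036]},
    {"finger_gap":0,"trans":[0.18,-0.148,-0.048]},
    {"finger_gap":0,"trans":[0.225,-0.185,-0.06]},
  ],
)

```text
clock: 0.72
position: [0.3931, -0.2981, 0.2916]
tool_rot: [-3.142, 0.0, 0.446]
force: [0.8, -0.0, 0.4]
grip_width: 0.0003
finger_force: 0.0
```

Emit:
nudge_tcp(
  rows=[
    {"finger_gap":0,"trans":[0.045,-0.037,-0.012]},
    {"finger_gap":0,"trans":[0.09,-0.074,-0.024]},
    {"finger_gap":0,"trans":[0.135,-0.111,-0.036]},
    {"finger_gap":0,"trans":[0.18,-0.148,-0.048]},
    {"finger_gap":0,"trans":[0.205,-0.179,-0.06]},
  ],
)

```text
clock: 1.35
position: [0.5011, -0.0475, 0.3514]
tool_rot: [-3.141, 0.0, 0.448]
force: [0.1, -0.8, -0.7]
grip_width: -0.0001
finger_force: 0.0
```

```bash
python3 -c "
from h import *
p,T,s=st();print(p,s['tool_rot'],s['qpos']);go([.5,-.05,.35],SIDE)"
```

```text
[ 0.50111805 -0.04750705  0.35141928] [-3.14097443e+00  9.16665730e-05  4.47614577e-01] [ 0.2316226   0.22336204 -0.30854874  1.73601726  0.07183388  1.19363653
 -1.21941946]
d [-0.002  0.002  0.001] w [1.207 0.213 0.305] len 0.003 1.26
```

Emit:
nudge_tcp(
  rows=[
    {"finger_gap":0,"rotvec":[0.172,0.03,0.044]},
    {"finger_gap":0,"rotvec":[0.345,0.061,0.087]},
    {"finger_gap":0,"rotvec":[0.517,0.091,0.131]},
    {"finger_gap":0,"rotvec":[0.69,0.122,0.174]},
    {"finger_gap":0,"rotvec":[0.862,0.152,0.218]},
  ],
)

```text
clock: 1.98
position: [0.5008, -0.0506, 0.3515]
tool_rot: [-2.264, -0.045, 0.19]
force: [-1.0, 0.9, -0.0]
grip_width: -0.0
finger_force: 0.0
```

```bash
python3 -c "
from h import *
p,T,s=st();print(p,s['tool_rot'],s['qpos']);go([.5,-.05,.35],SIDE)"
```

```text
[ 0.50078656 -0.05058184  0.35149977] [-2.26352524 -0.04489373  0.1895421 ] [ 0.62019873  0.52067791 -0.30542097  1.60882001 -0.608419    1.51570603
 -0.85158963]
d [-0.001  0.001  0.001] w [0.34  0.057 0.085] len 0.002 0.36
```

Emit:
nudge_tcp(
  rows=[
    {"finger_gap":0,"rotvec":[0.17,0.028,0.042]},
    {"finger_gap":0,"rotvec":[0.34,0.057,0.085]},
    {"finger_gap":0,"rotvec":[0.34,0.057,0.085]},
  ],
)

```text
clock: 2.35
position: [0.5, -0.0514, 0.349]
tool_rot: [-1.924, 0.005, 0.098]
force: [-0.2, 0.5, -0.1]
grip_width: -0.0001
finger_force: 0.0
```

```bash
python3 -c "
from h import *
p,T,s=st();print(p,s['tool_rot'],s['qpos']);go(mill([-.105,-.15,.13]),SIDE);go(mill([-.105,-.15,.088]),SIDE);go(mill([-.105,-.035,.088]),SIDE)"
```

```text
[ 0.49998799 -0.05138323  0.34897373] [-1.92409303  0.00466243  0.09799974] [ 0.71909211  0.67005807 -0.3335278   1.62769821 -0.79253798  1.62567577
 -0.80984039]
d [0.076 0.16  0.197] w [ 0.003  0.002 -0.004] len 0.265 0.01
d [0.076 0.2   0.212] w [ 0.003  0.002 -0.004] len 0.301 0.01
d [0.076 0.16  0.32 ] w [ 0.003  0.002 -0.004] len 0.365 0.01
```

Emit:
nudge_tcp(
  rows=[
    {"finger_gap":0,"trans":[0.015,0.032,0.04]},
    {"finger_gap":0,"trans":[0.03,0.064,0.08]},
    {"finger_gap":0,"trans":[0.046,0.096,0.12]},
    {"finger_gap":0,"trans":[0.061,0.128,0.16]},
    {"finger_gap":0,"trans":[0.076,0.16,0.197]},
  ],
)

```text
clock: 2.98
position: [0.5641, 0.0873, 0.1324]
tool_rot: [-1.932, -0.004, 0.104]
force: [1.0, -0.7, -0.1]
grip_width: -0.0003
finger_force: 0.0
```

```bash
python3 -c "
from h import *
p,T,s=st();print(p,s['tool_rot'],s['qpos']);go(mill([-.105,-.15,.088]),SIDE);go(mill([-.105,-.035,.088]),SIDE)
cv2.imwrite('pics/s1.png',bot.grab_frame('scene'))"
```

```text
[0.56414573 0.08731224 0.13238175] [-1.93153458 -0.00394838  0.10359336] [ 0.50880548  0.99346965 -0.38231945  1.67613033 -0.86227746  1.20842345
 -0.62876924]
d [-0.003  0.042  0.014] w [0.011 0.004 0.006] len 0.045 0.01
d [-0.002  0.002  0.121] w [0.011 0.004 0.006] len 0.121 0.01
```

View pics/s1.png

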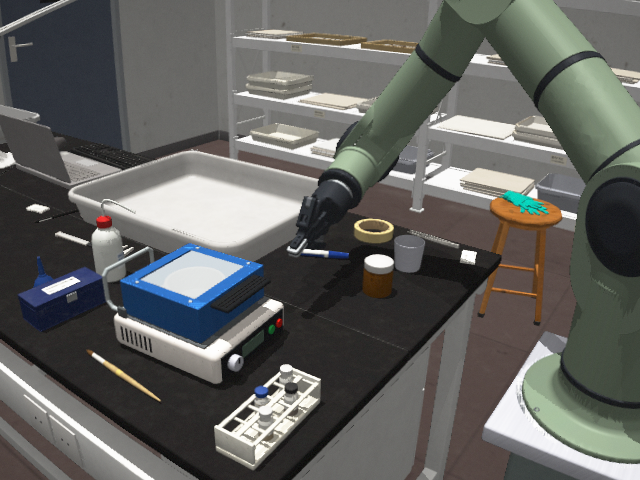

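The picture shows the arm well clear of everything, with the fingertip at about (293,252) to the right of the mill and the lip at about (245,295). I'll descend and slide in under the lip.

Emit:
nudge_tcp(
  rows=[
    {"finger_gap":0,"trans":[-0.002,0.042,0.014]},
    {"finger_gap":0,"trans":[-0.002,0.042,0.014]},
    {"finger_gap":0,"trans":[-0.002,0.022,0.068]},
    {"finger_gap":0,"trans":[-0.002,0.002,0.121]},
    {"finger_gap":0,"trans":[-0.002,0.002,0.121]},
  ],
)

```text
clock: 3.65
position: [0.5491, 0.2022, 0.0922]
tool_rot: [-1.926, -0.004, 0.107]
force: [-0.1, -0.7, -0.3]
grip_width: 0.0001
finger_force: 0.0
```

```bash
python3 -c "
from h import *
p,T,s=st();print(RM.T@(p-MO),s['qpos'])
H=np.array([.088,0,.075]);r0=p0=RM.T@(p-MO)
for a in(.2,.4,.6,.8,1.0,1.2,1.3,1.4):
  v=r0-H;c,s_=np.cos(a),np.sin(a);q=H+[c*v[0]+s_*v[2],v[1],-s_*v[0]+c*v[2]]
  print(a,(T.T@(RM@(q-r0))).round(3))
"
```

```text
[-0.10619296 -0.03205841  0.09220635] [ 0.40158834  1.05307763 -0.47101959  1.77595927 -0.98033058  0.99247931
 -0.54728443]
0.2 [ 0.007 -0.036 -0.013]
0.4 [ 0.022 -0.069 -0.026]
0.6 [ 0.044 -0.1   -0.037]
0.8 [ 0.072 -0.125 -0.047]
1.0 [ 0.104 -0.145 -0.055]
1.2 [ 0.14  -0.159 -0.06 ]
1.3 [ 0.159 -0.163 -0.062]
1.4 [ 0.179 -0.165 -0.063]
```

Emit:
nudge_tcp(
  rows=[
    {"finger_gap":0,"trans":[0.003,-0.022,-0.008]},
    {"finger_gap":0,"trans":[0.01,-0.043,-0.016]},
    {"finger_gap":0,"trans":[0.019,-0.063,-0.023]},
    {"finger_gap":0,"trans":[0.03,-0.082,-0.03]},
    {"finger_gap":0,"trans":[0.044,-0.1,-0.037]},
  ],
)

```text
clock: 4.28
position: [0.5946, 0.2015, 0.1979]
tool_rot: [-1.93, -0.003, 0.1]
force: [0.9, -1.0, -2.6]
grip_width: -0.0001
finger_force: 1.0
```

```bash
python3 -c "
from h import *
p,T,s=st();print(RM.T@(p-MO),s['qpos'],s['moment'])
cv2.imwrite('pics/s2.png',bot.grab_frame('scene')[100:480,60:480])"
```

```text
[-0.06094409 -0.03719556  0.19790863] [ 0.37588157  0.90098543 -0.46582145  1.68579834 -0.97057855  1.11139806
 -0.75162674] [-1.46693517 -0.15778893 -0.01142879]
```

View pics/s2.png

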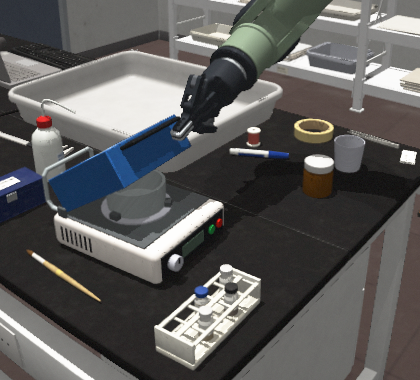

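The guard is lifted to about 0.55 rad, with the fingertip at (180,133) under the lip. I'll continue along the arc.

Emit:
nudge_tcp(
  rows=[
    {"finger_gap":0,"trans":[0.019,-0.018,-0.007]},
    {"finger_gap":0,"trans":[0.04,-0.033,-0.013]},
    {"finger_gap":0,"trans":[0.063,-0.046,-0.018]},
    {"finger_gap":0,"trans":[0.089,-0.056,-0.022]},
    {"finger_gap":0,"trans":[0.115,-0.063,-0.025]},
  ],
)

```text
clock: 4.95
position: [0.709, 0.212, 0.2652]
tool_rot: [-1.929, -0.003, 0.101]
force: [-0.5, -0.4, -0.4]
grip_width: -0.0001
finger_force: 0.1
```

Emit:
nudge_tcp(
  rows=[
    {"finger_gap":0,"trans":[0.025,-0.003,0]},
    {"finger_gap":0,"trans":[0.035,-0.003,0]},
    {"finger_gap":0,"trans":[0.035,-0.003,0]},
  ],
)

```text
clock: 5.32
position: [0.7427, 0.2168, 0.2661]
tool_rot: [-1.927, -0.0, 0.101]
force: [0.5, 0.0, 0.2]
grip_width: 0.0002
finger_force: 0.0
```

```bash
python3 -c "
from h import *
p,T,s=st();print(RM.T@(p-MO),s['qpos'],s['force'])
cv2.imwrite('pics/s3.png',bot.grab_frame('scene')[100:480,60:480])"
```

```text
[ 0.08796517 -0.03645136  0.26607356] [ 0.24511218  0.98522369 -0.41062263  1.21338835 -0.91318588  1.29873969
 -1.07540505] [0.52642773 0.00841359 0.16487466]
```

View pics/s3.png

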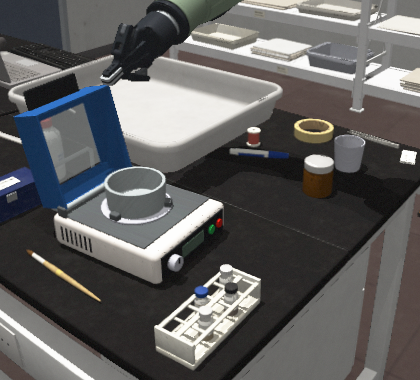

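The guard leans on its stop with the arm clear of it. Next I compute the side grasp for the cup: tool nearly horizontal, heading about 60°, tilted 0.35 down, finger axis horizontal.

```bash
cat >> h.py <<'E'
CUP=np.array([.4846,-.2329,0])
def hd(psi,a): return np.array([np.cos(psi)*np.cos(a),np.sin(psi)*np.cos(a),-np.sin(a)])
def OG(psi,a,t=0):  # tool y horizontal, x up; then rolled t about tool z
    z=hd(psi,a); return ori(z,[0,0,1])@R.from_euler('z',t).as_matrix()
PSI=np.radians(60);A0=.35;GR=OG(PSI,A0)
def grasp(h,back=0): return CUP+[0,0,h]+hd(PSI,A0)*(.025-back)
E
```

Emit:
nudge_tcp(
  rows=[
    {"finger_gap":0,"trans":[0,-0.01,-0.06]},
    {"finger_gap":0,"trans":[0,-0.015,-0.12]},
  ],
)

```text
clock: 5.62
position: [0.7528, 0.109, 0.323]
tool_rot: [-1.927, 0.0, 0.101]
force: [1.0, -0.2, 0.4]
grip_width: 0.0004
finger_force: 0.0
```

```bash
python3 -c "
from h import *
print(st()[0]);go(grasp(.16,.05),GR)"
```

```text
[0.7528247  0.10899959 0.32297168]
d [-0.315  0.261 -0.257] w [-0.442  0.451 -1.307] len 0.483 1.45
```

Emit:
nudge_tcp(
  rows=[
    {"finger_gap":0.085,"trans":[-0.035,0.029,-0.028],"rotvec":[-0.049,0.05,-0.144]},
    {"finger_gap":0.085,"trans":[-0.07,0.058,-0.056],"rotvec":[-0.098,0.1,-0.288]},
    {"finger_gap":0.085,"trans":[-0.105,0.087,-0.084],"rotvec":[-0.147,0.15,-0.432]},
    {"finger_gap":0.085,"trans":[-0.14,0.116,-0.112],"rotvec":[-0.196,0.2,-0.576]},
    {"finger_gap":0.085,"trans":[-0.175,0.145,-0.14],"rotvec":[-0.245,0.25,-0.72]},
  ],
)

```text
clock: 6.25
position: [0.5958, -0.0893, 0.2345]
tool_rot: [-2.245, -0.754, 0.246]
force: [0.2, -0.8, -0.4]
grip_width: 0.0847
finger_force: 0.0
```

```bash
python3 -c "
from h import *
p,T,s=st();print(s['qpos']);go(grasp(.16,.05),GR)"
```

```text
[ 0.83445587  0.80155325 -0.47580801  1.65520089 -0.80904977  1.17483442
 -0.0095012 ]
d [-0.161  0.033 -0.139] w [-0.193  0.201 -0.582] len 0.215 0.65
```

Emit:
nudge_tcp(
  rows=[
    {"finger_gap":0.085,"trans":[-0.04,0.008,-0.035],"rotvec":[-0.048,0.05,-0.145]},
    {"finger_gap":0.085,"trans":[-0.08,0.017,-0.07],"rotvec":[-0.096,0.1,-0.29]},
    {"finger_gap":0.085,"trans":[-0.12,0.025,-0.105],"rotvec":[-0.145,0.15,-0.436]},
    {"finger_gap":0.085,"trans":[-0.161,0.033,-0.139],"rotvec":[-0.193,0.201,-0.582]},
    {"finger_gap":0.085,"trans":[-0.161,0.033,-0.139],"rotvec":[-0.193,0.201,-0.582]},
  ],
)

```text
clock: 6.88
position: [0.4707, -0.2557, 0.1669]
tool_rot: [-3.12, -1.22, 1.019]
force: [0.5, 0.3, 0.1]
grip_width: 0.0851
finger_force: 0.0
```

```bash
python3 -c "
from h import *
p,T,s=st();print(s['qpos']);go(grasp(.16,.05),GR);go(grasp(.042,.05),GR);go(grasp(.042),GR)
cv2.imwrite('pics/w1.png',bot.grab_frame('wrist'))
print(proj('wrist',np.array([CUP+[0,0,.064],CUP])))"
```

```text
[ 1.3052705   0.95760477 -0.56198615  1.74675648 -0.74081846  1.16037615
  0.83870832]
d [0.003 0.001 0.002] w [ 0.005  0.001 -0.01 ] len 0.004 0.01
d [-0.108  0.001  0.043] w [ 0.005  0.001 -0.01 ] len 0.116 0.01
d [-0.108  0.001  0.093] w [ 0.005  0.001 -0.01 ] len 0.143 0.01
[[320.31490525 388.5939663 ]
 [320.82414018 433.99703494]]
```

View pics/w1.png

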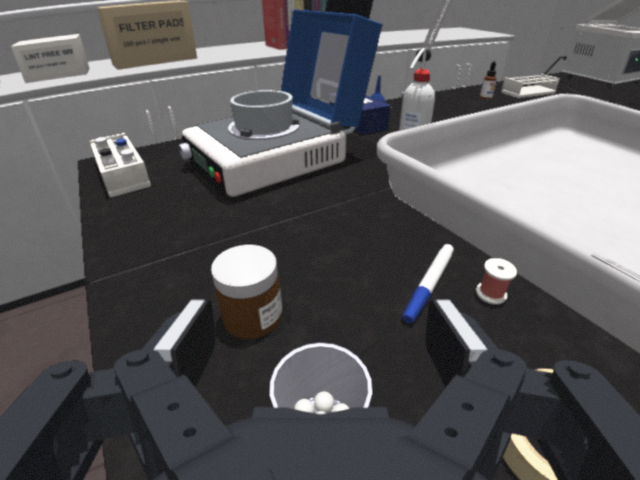

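The cup rim centre shows at (320,390), as predicted, and the guard is open. I'll descend, move in and close.

Emit:
nudge_tcp(
  rows=[
    {"finger_gap":0.085,"trans":[-0.036,0.001,0.014]},
    {"finger_gap":0.085,"trans":[-0.072,0.001,0.029]},
    {"finger_gap":0.085,"trans":[-0.108,0.001,0.043],"rotvec":[0,0,-0.01]},
    {"finger_gap":0.085,"trans":[-0.108,0.001,0.07],"rotvec":[0,0,-0.01]},
    {"finger_gap":0.085,"trans":[-0.108,0.001,0.093],"rotvec":[0,0,-0.01]},
  ],
)

```text
clock: 7.55
position: [0.5005, -0.2065, 0.0362]
tool_rot: [3.134, -1.22, 1.06]
force: [0.6, -0.2, 0.8]
grip_width: 0.0847
finger_force: 0.0
```

Emit:
nudge_tcp(
  rows=[
    {"finger_gap":0.085},
    {"finger_gap":0.055},
    {"finger_gap":0.055},
    {"finger_gap":0.05},
    {"finger_gap":0.05},
  ],
  force=35,
)

```text
clock: 8.18
position: [0.4998, -0.209, 0.0363]
tool_rot: [3.13, -1.22, 1.061]
force: [-1.0, -1.3, 5.3]
grip_width: 0.0643
finger_force: 37.2
```

```bash
python3 -c "
from h import *
p,T,s=st();print(s['qpos'],s['moment']);go(grasp(.042),GR)"
```

```text
[ 1.2314977   1.18565477 -0.56288716  1.74087535 -0.73989273  0.96892382
  0.98133401] [ 0.05388133 -0.05981349  0.19150111]
d [-0.004 -0.001 -0.003] w [-0.001  0.     0.005] len 0.006 0.0
```

Gripped at 64 mm, as expected. Lift, and compute the pour poses.

```bash
cat >> h.py <<'E'
TG=R.from_euler('xyz',[3.13,-1.22,1.061]).as_matrix(); PG=np.array([.4998,-.209,.0363])
AX=TG.T@[0,0,1]; FOOT=TG.T@(CUP+[.0,.0,0]-PG) # cup axis/foot in tool
PS2=np.radians(80)
def lip(O,P):
    a=O@AX; m=P+O@FOOT+.064*a; d=np.array([0,0,-1.])-a*(-a[2]); n=np.linalg.norm(d)
    return m+.032*d/n if n>.05 else m
def pour(t,G):  # G: fixed point of grasp (25 mm behind TCP)
    O=OG(PS2,.35*(1-min(t,2.1)/2.1),t); return G+.025*O[:,2],O
E
```

Emit:
nudge_tcp(
  rows=[
    {"finger_gap":0.05,"trans":[0.045,0,-0.016]},
    {"finger_gap":0.05,"trans":[0.09,0,-0.033]},
    {"finger_gap":0.05,"trans":[0.135,0,-0.05]},
    {"finger_gap":0.05,"trans":[0.19,0,-0.07]},
    {"finger_gap":0.05,"trans":[0.19,0,-0.07]},
  ],
)

```text
clock: 8.8
position: [0.4995, -0.2095, 0.2414]
tool_rot: [3.117, -1.217, 1.073]
force: [0.5, -0.1, -1.3]
grip_width: 0.0639
finger_force: 40.3
```

```bash
python3 - <<'E'
from h import *
p,T,s=st();print(s['qpos'],s['grip_width'],s['force'])
P,O=pour(2.2,np.zeros(3)); a=O@AX; L=lip(O,P); dr=a[:2]/np.linalg.norm(a[:2]); print('dir',dr)
B=mill([0,0,0]); G=np.array([*(B[:2]-.02*dr-L[:2]),.178]); print('G',G,RM.T@(G-B))
for t in(0,1.2,1.5,1.8,2,2.2,2.4):
    P,O=pour(t,G);a=O@AX;l=lip(O,P);print(t,'tilt',np.degrees(np.arccos(a[2])).round(),'lip rel',(RM.T@(l-B)).round(3),'foot',(RM.T@(P+O@FOOT-B)).round(3),'zt',O[:,2].round(2))
P,O=pour(0,G+[0,0,.07]);go(P,O)
E
```

```text
[ 1.27496638  0.82593709 -0.63729553  1.80431387 -0.81093168  1.13729606
  0.76869392] 0.06393825312489353 [ 0.45007056 -0.1186071  -1.34747023]
dir [ 0.8249456  -0.56521214]
G [0.63803973 0.25908208 0.178     ] [-0.01206845  0.0158389   0.178     ]
0 tilt 0.0 lip rel [-0.015  0.012  0.197] foot [-0.015  0.012  0.133] zt [ 0.16  0.93 -0.34]
1.2 tilt 67.0 lip rel [ 0.01  -0.005  0.157] foot [-0.05   0.035  0.162] zt [ 0.17  0.97 -0.15]
1.5 tilt 84.0 lip rel [ 0.003 -0.001  0.15 ] foot [-0.051  0.038  0.175] zt [ 0.17  0.98 -0.1 ]
1.8 tilt 102.0 lip rel [-0.005  0.005  0.145] foot [-0.05   0.038  0.189] zt [ 0.17  0.98 -0.05]
2 tilt 113.0 lip rel [-0.01   0.009  0.143] foot [-0.047  0.037  0.197] zt [ 0.17  0.98 -0.02]
2.2 tilt 124.0 lip rel [-0.015  0.013  0.143] foot [-0.042  0.036  0.205] zt [0.17 0.98 0.  ]
2.4 tilt 134.0 lip rel [-0.02   0.017  0.144] foot [-0.037  0.034  0.211] zt [0.17 0.98 0.  ]
d [ 0.171 -0.121  0.467] w [ 0.328  0.005 -0.111] len 0.512 0.35
```

Emit:
nudge_tcp(
  rows=[
    {"finger_gap":0.05,"trans":[0.017,-0.012,0.047],"rotvec":[0.033,0,-0.011]},
    {"finger_gap":0.05,"trans":[0.034,-0.024,0.093],"rotvec":[0.066,0,-0.022]},
    {"finger_gap":0.05,"trans":[0.051,-0.036,0.14],"rotvec":[0.1,0,-0.033]},
    {"finger_gap":0.05,"trans":[0.068,-0.048,0.187],"rotvec":[0.13,0,-0.044]},
    {"finger_gap":0.05,"trans":[0.085,-0.06,0.233],"rotvec":[0.165,0,-0.055]},
  ],
)

```text
clock: 9.43
position: [0.5703, 0.0374, 0.2369]
tool_rot: [-3.135, -1.219, 1.218]
force: [0.8, -0.1, -1.3]
grip_width: 0.0637
finger_force: 40.2
```

```bash
echo "BG=MO+RM@np.array([-.012,.006,.188])" >> h.py
python3 - <<'E'
from h import *
p,T,s=st();print(s['qpos'],s['grip_width'])
K,d,e,A=cam('wrist');print('cam in tool',T.T@(e-p))
P,O=pour(0,BG+[0,0,.07]);go(P,O)
E
```

```text
[ 0.95803759  0.83772893 -0.8131361   1.95371863 -0.98115125  0.81407707
  0.79239385] 0.06366162904453018
cam in tool [ 0.07049353  0.00021622 -0.14337618]
d [ 0.096 -0.011  0.226] w [ 0.161  0.001 -0.061] len 0.246 0.17
```

Emit:
nudge_tcp(
  rows=[
    {"finger_gap":0.05,"trans":[0.022,-0.002,0.05],"rotvec":[0.032,0,-0.012]},
    {"finger_gap":0.05,"trans":[0.043,-0.005,0.1],"rotvec":[0.07,0,-0.025]},
    {"finger_gap":0.05,"trans":[0.065,-0.008,0.15],"rotvec":[0.1,0,-0.04]},
    {"finger_gap":0.05,"trans":[0.085,-0.01,0.195],"rotvec":[0.13,0,-0.05]},
    {"finger_gap":0.05,"trans":[0.096,-0.011,0.226],"rotvec":[0.161,0,-0.061]},
  ],
)

```text
clock: 10.05
position: [0.6431, 0.2728, 0.2497]
tool_rot: [-3.141, -1.22, 1.398]
force: [0.0, -1.3, -2.9]
grip_width: 0.0641
finger_force: 40.2
```

```bash
python3 - <<'E'
from h import *
p,T,s=st();print(s['qpos'],s['grip_width'])
P,O=pour(0,BG);go(P,O)
P,O=pour(.8,BG);go(P,O)
E
```

```text
[ 0.52751578  0.90502224 -0.87776266  1.78692646 -1.03364213  0.63523243
  0.67106563] 0.06406838718733418
d [-0.066  0.     0.024] w [-0.002  0.001  0.001] len 0.07 0.0
d [-0.063  0.     0.024] w [0.052 0.128 0.799] len 0.067 0.81
```

Emit:
nudge_tcp(
  rows=[
    {"finger_gap":0.05,"trans":[-0.013,0,0.005],"rotvec":[0.01,0.026,0.16]},
    {"finger_gap":0.05,"trans":[-0.025,0,0.01],"rotvec":[0.02,0.051,0.32]},
    {"finger_gap":0.05,"trans":[-0.038,0,0.014],"rotvec":[0.031,0.077,0.48]},
    {"finger_gap":0.05,"trans":[-0.05,0,0.019],"rotvec":[0.042,0.102,0.64]},
    {"finger_gap":0.05,"trans":[-0.063,0,0.024],"rotvec":[0.052,0.128,0.799]},
  ],
)

```text
clock: 10.68
position: [0.6433, 0.2712, 0.1812]
tool_rot: [-1.867, -0.743, 0.027]
force: [0.5, -0.3, -2.2]
grip_width: 0.0638
finger_force: 40.2
```

```bash
python3 - <<'E'
from h import *
p,T,s=st();print(s['qpos'],s['grip_width'])
P,O=pour(1.5,BG);go(P,O)
E
```

```text
[ 0.51437993  1.08302114 -0.81086205  1.78896054 -1.21306421  0.70476293
  0.19278129] 0.06382996452676079
d [ 0.003 -0.004  0.002] w [0.11  0.046 0.694] len 0.005 0.7
```

```bash
sed -i 's/^PS2=.*/PS2=np.radians(58)/' h.py
python3 - <<'E'
from h import *
B=mill([0,0,0]);P,O=pour(2.2,np.zeros(3)); a=O@AX; L=lip(O,P); dr=a[:2]/np.linalg.norm(a[:2])
G=np.array([*(B[:2]-.014*dr-L[:2]),.186]); print('dir',RM.T[:2,:2]@dr,'G mill',RM.T@(G-B),G)
open('h.py','a').write(f'BG=np.array({G.tolist()})\n')
for t in(.8,1.5,1.8,2.2):
    P,O=pour(t,G);l=lip(O,P);print(t,(RM.T@(l-B)).round(3))
P,O=pour(.8,G);go(P,O);P,O=pour(1.3,G);go(P,O)
E
```

```text
dir [ 0.4689782  -0.88320974] G mill [-0.00244245  0.01390723  0.186     ] [0.64780854 0.25810153 0.186     ]
0.8 [ 0.015 -0.018  0.178]
1.5 [ 0.005 -0.007  0.158]
1.8 [0.    0.001 0.153]
2.2 [-0.007  0.012  0.151]
d [0.013 0.01  0.01 ] w [-0.259  0.268  0.077] len 0.019 0.38
d [0.014 0.008 0.01 ] w [-0.116  0.372  0.555] len 0.019 0.68
```

Emit:
nudge_tcp(
  rows=[
    {"finger_gap":0.05,"trans":[0.005,0.004,0.003],"rotvec":[-0.09,0.09,0.026]},
    {"finger_gap":0.05,"trans":[0.009,0.007,0.006],"rotvec":[-0.18,0.18,0.05]},
    {"finger_gap":0.05,"trans":[0.013,0.01,0.01],"rotvec":[-0.259,0.268,0.077]},
    {"finger_gap":0.05,"trans":[0.014,0.009,0.01],"rotvec":[-0.19,0.32,0.31]},
    {"finger_gap":0.05,"trans":[0.014,0.008,0.01],"rotvec":[-0.116,0.372,0.555]},
  ],
)

```text
clock: 11.3
position: [0.6374, 0.2035, 0.329]
tool_rot: [-1.609, -0.419, -0.45]
force: [-0.1, 0.6, -2.2]
grip_width: 0.0638
finger_force: 42.7
```

```bash
python3 - <<'E'
from h import *
p,T,s=st();print(s['qpos'],s['grip_width'])
P,O=pour(1.3,BG);go(P,O);P,O=pour(1.8,BG);go(P,O)
E
```

```text
[ 0.96731618  1.32188484 -1.49260839  2.0223274  -1.26261829  0.16065379
 -0.07309309] 0.06384897602930784
d [-0.07   0.126  0.083] w [-0.124  0.054  0.157] len 0.166 0.21
d [-0.069  0.124  0.083] w [-0.024  0.092  0.652] len 0.165 0.66
```

The arm ran into joint limits (j3, j5 and j6), so this heading is poor for levelling the tool. I'll go back to heading 80° with tilt 0.35 and pour purely by rolling about tool z with j7.

```bash
cat >> h.py <<'E'
PS2=np.radians(82)
def pour(t,G):
    O=OG(PS2,.35,t); return G+.025*O[:,2],O
E
python3 - <<'E'
from h import *
p,T,s=st();print('tilt now',np.degrees(np.arccos((T@AX)[2])))
B=mill([0,0,0]);P,O=pour(2.4,np.zeros(3)); a=O@AX; L=lip(O,P); dr=a[:2]/np.linalg.norm(a[:2])
G=np.array([*(B[:2]-.015*dr-L[:2]),.18]); print('dir',RM.T[:2,:2]@dr,'G mill',RM.T@(G-B))
open('h.py','a').write(f'BG=np.array({G.tolist()})\n')
for t in(0,.6,1.2,1.5,1.8,2.1,2.4,2.7):
    P,O=pour(t,G);a=O@AX;l=lip(O,P);print(t,np.degrees(np.arccos(a[2])).round(),(RM.T@(l-B)).round(3),'foot',(RM.T@(P+O@FOOT-B)).round(3),'tcp',(RM.T@(P-B)).round(3))
P,O=pour(.6,G+[0,0,.07]);go(P,O)
E
```

```text
tilt now 66.98808828279115
dir [ 0.57006935 -0.82159658] G mill [-0.00697722  0.01491355  0.18      ]
0 0.0 [-0.009  0.01   0.199] foot [-0.01   0.011  0.135] tcp [-0.001  0.038  0.171]
0.6 32.0 [ 0.025 -0.002  0.18 ] foot [-0.033  0.019  0.143] tcp [-0.001  0.038  0.171]
1.2 64.0 [ 0.018 -0.003  0.162] foot [-0.046  0.03   0.163] tcp [-0.001  0.038  0.171]
1.5 80.0 [ 0.011 -0.001  0.154] foot [-0.047  0.035  0.175] tcp [-0.001  0.038  0.171]
1.8 95.0 [0.004 0.002 0.15 ] foot [-0.045  0.039  0.187] tcp [-0.001  0.038  0.171]
2.1 109.0 [-0.003  0.006  0.147] foot [-0.039  0.041  0.198] tcp [-0.001  0.038  0.171]
2.4 122.0 [-0.009  0.012  0.146] foot [-0.03   0.043  0.208] tcp [-0.001  0.038  0.171]
2.7 133.0 [-0.01   0.019  0.147] foot [-0.018  0.042  0.214] tcp [-0.001  0.038  0.171]
d [-0.059  0.066  0.077] w [-0.034 -0.454 -0.604] len 0.118 0.76
```

Emit:
nudge_tcp(
  rows=[
    {"finger_gap":0.05,"trans":[-0.012,0.013,0.015],"rotvec":[-0.007,-0.09,-0.12]},
    {"finger_gap":0.05,"trans":[-0.024,0.026,0.031],"rotvec":[-0.014,-0.18,-0.24]},
    {"finger_gap":0.05,"trans":[-0.036,0.04,0.046],"rotvec":[-0.02,-0.27,-0.36]},
    {"finger_gap":0.05,"trans":[-0.048,0.053,0.062],"rotvec":[-0.027,-0.36,-0.48]},
    {"finger_gap":0.05,"trans":[-0.059,0.066,0.077],"rotvec":[-0.034,-0.454,-0.604]},
  ],
)

```text
clock: 11.92
position: [0.6467, 0.2844, 0.2419]
tool_rot: [-2.157, -0.893, 0.341]
force: [0.1, 0.8, -2.1]
grip_width: 0.0639
finger_force: 42.7
```

```bash
python3 - <<'E'
from h import *
p,T,s=st();print(s['qpos'],s['grip_width'],np.degrees(np.arccos((T@AX)[2])))
P,O=pour(.6,BG+[0,0,.07]);go(P,O)
E
```

```text
[ 0.57920104  1.00848969 -1.02863936  1.74508313 -0.76635574  0.56234251
 -0.11450618] 0.06391078680271686 31.925463305622536
d [-0.001  0.001 -0.002] w [-0.001  0.005  0.011] len 0.002 0.01
```

```bash

python3 - <<'E'
from h import *
P,O=pour(1.2,BG);go(P,O)
E
```

```text
d [-0.056  0.037  0.022] w [0.001 0.005 0.611] len 0.07 0.61
```

Emit:
nudge_tcp(
  rows=[
    {"finger_gap":0.05,"trans":[-0.02,0.012,0.007],"rotvec":[0,0,0.1]},
    {"finger_gap":0.05,"trans":[-0.04,0.025,0.015],"rotvec":[0,0,0.25]},
    {"finger_gap":0.05,"trans":[-0.056,0.037,0.022],"rotvec":[0,0,0.4]},
    {"finger_gap":0.05,"trans":[-0.056,0.037,0.022],"rotvec":[0,0.005,0.55]},
    {"finger_gap":0.05,"trans":[-0.056,0.037,0.022],"rotvec":[0,0.005,0.611]},
  ],
)

```text
clock: 12.55
position: [0.6454, 0.2821, 0.1716]
tool_rot: [-1.941, -0.341, -0.012]
force: [-0.1, -0.2, -1.4]
grip_width: 0.064
finger_force: 42.6
```

```bash
python3 - <<'E'
from h import *
p,T,s=st();print(s['qpos'],s['grip_width'],np.degrees(np.arccos((T@AX)[2])))
P,O=pour(1.2,BG);go(P,O);P,O=pour(1.8,BG);go(P,O)
cv2.imwrite('pics/s4.png',bot.grab_frame('scene')[80:380,60:460])
E
```

```text
[ 0.51655615  1.07143374 -0.89344334  1.75629754 -0.95083633  0.57625551
 -0.4734229 ] 0.06398589227415054 64.70082617593212
d [0.001 0.001 0.   ] w [-0.001 -0.002 -0.008] len 0.001 0.01
d [0.001 0.001 0.   ] w [-0.002 -0.002  0.592] len 0.001 0.59
```

View pics/s4.png

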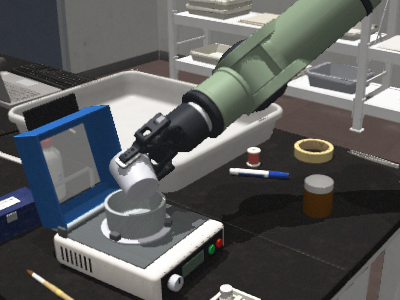

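The picture shows the tilted cup at (138,172), above the bowl at (137,208), with the guard still open. I'll roll on slowly.

Emit:
nudge_tcp(
  rows=[
    {"finger_gap":0.05,"rotvec":[0,0,0.12]},
    {"finger_gap":0.05,"rotvec":[0,0,0.24]},
    {"finger_gap":0.05,"rotvec":[0,0,0.36]},
    {"finger_gap":0.05,"rotvec":[0,0,0.46]},
    {"finger_gap":0.05,"rotvec":[0,0,0.55]},
  ],
)

```text
clock: 13.22
position: [0.6455, 0.2821, 0.1722]
tool_rot: [-1.924, 0.173, -0.205]
force: [1.0, -0.3, -1.8]
grip_width: 0.0639
finger_force: 42.6
```

Emit:
nudge_tcp(
  rows=[
    {"finger_gap":0.05,"rotvec":[0,0,0.07]},
    {"finger_gap":0.05,"rotvec":[0,0,0.14]},
    {"finger_gap":0.05,"rotvec":[0,0,0.21]},
    {"finger_gap":0.05,"rotvec":[0,0,0.28]},
    {"finger_gap":0.05,"rotvec":[0,0,0.35]},
  ],
)

```text
clock: 13.85
position: [0.6454, 0.2821, 0.1723]
tool_rot: [-1.969, 0.499, -0.34]
force: [-0.9, 0.2, -0.3]
grip_width: 0.0638
finger_force: 42.6
```

Emit:
nudge_tcp(
  rows=[
    {"finger_gap":0.05,"rotvec":[0,0,0.08]},
    {"finger_gap":0.05,"rotvec":[0,0,0.16]},
    {"finger_gap":0.05,"rotvec":[0,0,0.24]},
    {"finger_gap":0.05,"rotvec":[0,0,0.32]},
    {"finger_gap":0.05,"rotvec":[0,0,0.4]},
  ],
)

```text
clock: 14.48
position: [0.6454, 0.2821, 0.1723]
tool_rot: [-2.118, 0.857, -0.573]
force: [-0.9, 0.5, -1.1]
grip_width: 0.0638
finger_force: 42.6
```

Emit:
nudge_tcp(
  rows=[
    {"finger_gap":0.05,"rotvec":[0,0,0.1]},
    {"finger_gap":0.05,"rotvec":[0,0,0.2]},
    {"finger_gap":0.05,"rotvec":[0,0,0.2]},
    {"finger_gap":0.05,"rotvec":[0,0,0.2]},
  ],
)

```text
clock: 14.98
position: [0.6455, 0.2824, 0.1728]
tool_rot: [-2.274, 1.016, -0.765]
force: [0.1, -1.1, -1.3]
grip_width: 0.064
finger_force: 42.6
```

```bash
python3 - <<'E'
from h import *
p,T,s=st();print(s['qpos'],s['grip_width'],np.degrees(np.arccos((T@AX)[2])))
P,O=pour(.6,BG+[0,0,.05]);go(P,O)
cv2.imwrite('pics/s5.png',cv2.resize(bot.grab_frame('scene')[150:400,80:330],None,fx=2,fy=2))
E
```

```text
[ 0.37614605  0.97078041 -0.65364583  1.7635042  -1.21317456  0.73818046
 -1.79052166] 0.06396826133425389 133.0882151221365
d [-0.041 -0.02  -0.017] w [-3.000e-03 -1.000e-03 -2.101e+00] len 0.049 2.1
```

View pics/s5.png

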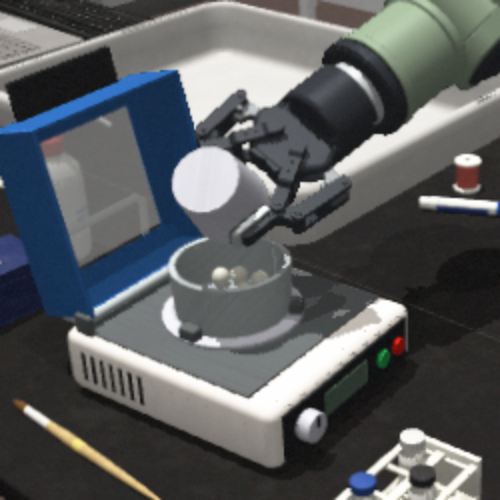

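Balls are visible in the bowl at (220–260,275) and none are on the deck. I'll lift, roll back and check from the top.

Emit:
nudge_tcp(
  rows=[
    {"finger_gap":0.05,"trans":[-0.033,-0.016,-0.014]},
    {"finger_gap":0.05,"trans":[-0.066,-0.032,-0.027]},
    {"finger_gap":0.05,"trans":[-0.066,-0.032,-0.027],"rotvec":[0,0,-0.18]},
    {"finger_gap":0.05,"trans":[-0.066,-0.032,-0.027],"rotvec":[0,0,-0.36]},
    {"finger_gap":0.05,"trans":[-0.066,-0.032,-0.027],"rotvec":[0,0,-0.54]},
  ],
)

```text
clock: 15.65
position: [0.6463, 0.2819, 0.2513]
tool_rot: [-1.98, 0.545, -0.362]
force: [0.1, 0.1, -1.6]
grip_width: 0.0638
finger_force: 42.6
```

Emit:
nudge_tcp(
  rows=[
    {"finger_gap":0.05,"rotvec":[0,0,-0.18]},
    {"finger_gap":0.05,"rotvec":[0,0,-0.36]},
    {"finger_gap":0.05,"rotvec":[0,0,-0.54]},
    {"finger_gap":0.05,"rotvec":[0,0,-0.72]},
    {"finger_gap":0.05,"rotvec":[0,0,-0.9]},
  ],
)

```text
clock: 16.27
position: [0.6464, 0.2818, 0.2512]
tool_rot: [-1.934, -0.296, -0.031]
force: [0.4, 0.8, -1.3]
grip_width: 0.0637
finger_force: 42.6
```

```bash
python3 - <<'E'
from h import *
p,T,s=st();print(s['qpos'],s['grip_width'],np.degrees(np.arccos((T@AX)[2])))
go(PG+[0,0,.2]);go(PG+[0,0,.2],TG)
E
```

```text
[ 0.5353385   0.94123354 -0.92839885  1.75148017 -0.92768705  0.62824303
 -0.66603902] 0.06370317811815113 67.19453842063088
d [-0.13   0.153 -0.471] w [0. 0. 0.] len 0.512 0.0
d [-0.13   0.153 -0.471] w [-0.308  0.218 -1.115] len 0.512 1.18
```

Emit:
nudge_tcp(
  rows=[
    {"finger_gap":0.05,"trans":[-0.014,0.017,-0.052],"rotvec":[-0.034,0.024,-0.123]},
    {"finger_gap":0.05,"trans":[-0.029,0.034,-0.104],"rotvec":[-0.068,0.048,-0.246]},
    {"finger_gap":0.05,"trans":[-0.043,0.05,-0.155],"rotvec":[-0.102,0.072,-0.369]},
    {"finger_gap":0.05,"trans":[-0.057,0.067,-0.207],"rotvec":[-0.136,0.096,-0.49]},
    {"finger_gap":0.05,"trans":[-0.072,0.084,-0.26],"rotvec":[-0.17,0.12,-0.615]},
  ],
)

```text
clock: 16.9
position: [0.5638, 0.0099, 0.2439]
tool_rot: [-2.254, -0.89, 0.21]
force: [0.5, -1.3, -0.0]
grip_width: 0.0638
finger_force: 42.7
```

```bash
python3 - <<'E'
from h import *
go(PG+[0,0,.2],TG)
t=bot.grab_frame('top'); cv2.imwrite('pics/t2.png',np.hstack([cv2.resize(t[60:360,80:280],None,fx=2,fy=2,interpolation=2),cv2.resize(t[180:255,150:215],(400,462),interpolation=2).copy() if 0 else cv2.copyMakeBorder(cv2.resize(t[185:245,145:205],(400,400),interpolation=2),0,200,0,0,0)]))
E
```

```text
d [-0.074  0.065 -0.206] w [-0.136  0.099 -0.501] len 0.228 0.53
```

View pics/t2.png

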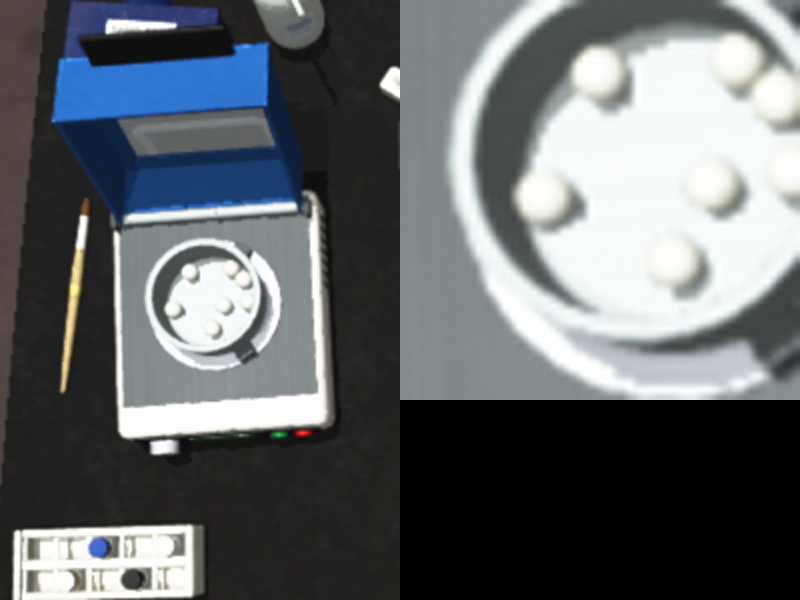

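All seven balls lie in the bowl, at (190,272), (232,268), (244,280), (247,300), (224,305), (212,328) and (174,310) in the left panel, and the guard is open. Next, the cup goes back to its place.

Emit:
nudge_tcp(
  rows=[
    {"finger_gap":0.05,"trans":[-0.018,0.016,-0.051],"rotvec":[-0.034,0.025,-0.125]},
    {"finger_gap":0.05,"trans":[-0.037,0.032,-0.103],"rotvec":[-0.068,0.05,-0.25]},
    {"finger_gap":0.05,"trans":[-0.055,0.049,-0.155],"rotvec":[-0.102,0.074,-0.376]},
    {"finger_gap":0.05,"trans":[-0.074,0.065,-0.206],"rotvec":[-0.136,0.099,-0.501]},
    {"finger_gap":0.05,"trans":[-0.074,0.065,-0.206],"rotvec":[-0.136,0.099,-0.501]},
  ],
)

```text
clock: 17.58
position: [0.4992, -0.2122, 0.2348]
tool_rot: [-3.14, -1.219, 1.041]
force: [0.1, 2.1, -0.3]
grip_width: 0.0638
finger_force: 42.7
```

```bash
python3 - <<'E'
from h import *
p,T,s=st();print(s['qpos'],s['grip_width'],np.degrees(np.arccos((T@AX)[2])))
go(PG+[0,0,.02],TG);go(PG,TG)
E
```

```text
[ 1.51684677  1.0238842  -1.0578009   1.79055419 -0.44286296  0.96493719
  0.43592415] 0.06384757826929809 0.26914337855691295
d [-0.167 -0.001  0.064] w [ 0.006  0.001 -0.007] len 0.179 0.01
d [-0.185 -0.001  0.071] w [ 0.006  0.001 -0.007] len 0.199 0.01
```

Emit:
nudge_tcp(
  rows=[
    {"finger_gap":0.05,"trans":[-0.045,0,0.017]},
    {"finger_gap":0.05,"trans":[-0.09,0,0.034],"rotvec":[0.003,0,-0.003]},
    {"finger_gap":0.05,"trans":[-0.13,-0.001,0.05],"rotvec":[0.006,0,-0.007]},
    {"finger_gap":0.05,"trans":[-0.16,-0.001,0.061],"rotvec":[0.006,0,-0.007]},
    {"finger_gap":0.05,"trans":[-0.167,-0.001,0.064],"rotvec":[0.006,0,-0.007]},
  ],
)

```text
clock: 18.2
position: [0.5001, -0.2033, 0.0563]
tool_rot: [3.141, -1.22, 1.059]
force: [-0.6, -0.5, -0.6]
grip_width: 0.0639
finger_force: 42.7
```

Emit:
nudge_tcp(
  rows=[
    {"finger_gap":0.05,"trans":[-0.005,0,0.002]},
    {"finger_gap":0.05,"trans":[-0.011,0,0.004]},
    {"finger_gap":0.05,"trans":[-0.016,0,0.006]},
    {"finger_gap":0.05,"trans":[-0.018,0,0.007]},
    {"finger_gap":0.05,"trans":[-0.018,0,0.007]},
  ],
)

```text
clock: 18.82
position: [0.5004, -0.204, 0.0382]
tool_rot: [3.136, -1.219, 1.063]
force: [-1.1, 0.1, -1.7]
grip_width: 0.064
finger_force: 42.7
```

```bash
python3 - <<'E'
from h import *
p,T,s=st();print(np.degrees(np.arccos((T@AX)[2])))
go(PG,TG)
E
```

```text
0.12675371696665547
d [-0.003  0.002 -0.004] w [-0.008  0.001  0.001] len 0.005 0.01
```

Emit:
nudge_tcp(
  rows=[
    {"finger_gap":0.05,"trans":[-0.001,0,0]},
    {"finger_gap":0.05,"trans":[-0.002,0,0.001]},
    {"finger_gap":0.05,"trans":[-0.002,0,0.001]},
  ],
)

```text
clock: 19.2
position: [0.5006, -0.2037, 0.0366]
tool_rot: [3.135, -1.22, 1.064]
force: [-3.2, -2.8, 6.8]
grip_width: 0.0641
finger_force: 42.7
```

Emit:
nudge_tcp(
  rows=[
    {"finger_gap":0.075},
    {"finger_gap":0.085},
    {"finger_gap":0.085},
    {"finger_gap":0.085},
  ],
)

```text
clock: 19.7
position: [0.5005, -0.2038, 0.0359]
tool_rot: [3.136, -1.219, 1.063]
force: [-0.2, -0.5, 0.8]
grip_width: 0.0853
finger_force: 0.0
```

Emit:
nudge_tcp(
  rows=[
    {"finger_gap":0.085,"trans":[0,0,-0.02]},
    {"finger_gap":0.085,"trans":[0,0,-0.05]},
    {"finger_gap":0.085,"trans":[0,0,-0.09]},
    {"finger_gap":0.085,"trans":[0,0,-0.13]},
    {"finger_gap":0.085,"trans":[0.02,0,-0.16]},
  ],
)

```text
clock: 20.32
position: [0.4289, -0.3301, 0.1095]
tool_rot: [3.14, -1.219, 1.058]
force: [0.3, -0.0, -1.2]
grip_width: 0.0849
finger_force: 0.0
```

Emit:
nudge_tcp(
  rows=[
    {"finger_gap":0.085},
    {"finger_gap":0.085},
  ],
)

```text
clock: 20.58
position: [0.43, -0.328, 0.1094]
tool_rot: [3.137, -1.219, 1.062]
force: [-0.1, 0.3, 0.4]
grip_width: 0.085
finger_force: 0.0
```

```bash
python3 - <<'E'
from h import *
cv2.imwrite('pics/s6.png',bot.grab_frame('scene'))
E
```

```text
(no output)
```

View pics/s6.png

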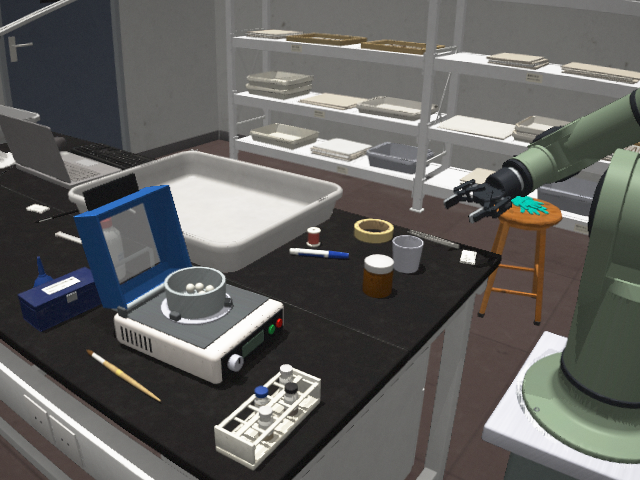

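The cup stands upright at (407,253). The guard is open, the balls are in the bowl at (198,288), and the jar, tape and pen have not moved. The gripper is clear of everything, so I'm handing in.

```bash
python3 -c "
from workcell import bot
print(bot.job_done())"
```

```text
the job is handed in; nothing more can be done
None
```

The job is handed in (no verdict was returned): the guard stands open on its stop, all seven balls are in the bowl, the empty cup is upright on the bench, and the jar, tape and pen look undisturbed.

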